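Draw the adjustable wrench out of a half-covered tray

ROBOT

A 6-joint arm with a two-finger parallel gripper is mounted at the origin on a cart in front of the work surface, level with it; the furniture and walls round the work are solid. World frame = base frame: x ahead of the robot, y to its left, z up, the work surface at z = 0. Lengths are in mm, angles in rad, forces in N, time in s.
With the tool pointing down it reaches from about 350 to 975 mm from the base axis. Payload 7.1 kg.
Tool frame: the origin (TCP) lies at the very end of the fingers, on their centre line; the grasp point (between the pads) lies 19 mm behind it (ctrl.grasp_offset is the distance from the TCP to the grasp point, in mm); z points along the fingers, y is the line along which they close (so a half turn about z gives the same grasp; the last joint's range is limited). The gripper opens to 88 mm and grips with 3 to 60 N. Pads are 20 mm wide; open, the fingers measure 115 mm over their backs; the gripper's body (75 mm by 178 mm) begins 61 mm behind the grasp point.
Start: joints at [1.111, 0.423, 1.63, -0, 1.089, -0.019], TCP at [266.632, 565.254, 222.675] pointing down, gripper open.
Joint ranges: [-3, 3], [-0.9, 2.11], [0.09, 2.58], [-1.31, 4.45], [0.11, 2.69], [-2.54, 2.54]. Speed limits (rad/s): [2.39, 2.39, 3.01, 3.14, 3.14, 3.14].

INTERFACE

Orientations are given as a rotation vector (axis times angle).
In Python, from workcell import ctrl, viewer, ticket, models gives the robot as it stands.
- The arm moves only by the tool play_rows, never from a script. Its arguments are lists of equal length, an entry for each row: "dp": the shift along the world's x, y, z in mm, a list of three; "yaw": the turn about the world's z in degrees. In form: {"dp": [[tx, ty, tz], ...], "yaw": [yaw, ...]}. A call has 1 to 8 rows; each row shifts and turns the commanded pose from where the row before left it; what a row does not reach is not made up. A row lasts 1/12 s, in which the tool goes at most 41.7 mm and 7.16 degrees, less where a joint would pass 70% of its speed; a pose out of reach is approached as far as the arm can. A call is refused whole if a number of a shift passes 41.7 or a number of a turn 7.16, either way. A call with a gripper value outside its range is refused whole. "gripper" is the closure, from 0 (fully open) to 1 (shut), set as the call begins (left out, the last holds). The fingers move at their own pace and stop on an object; the grip force is fixed at half the most. Time passes only in rows, so rows that do not move let the fingers close. It gives the time, the measured TCP pose, the force, the opening and the grip force at its end, in the units of the state.
- ctrl.get_obs(): the state, without advancing time (a new reading comes with each control period).
- viewer.get_image(name): name is "side" or "top" or "wrist"; returns a dict with "pixels" (400x640x3 uint8, red, green, blue), "range_z" (400x640 float32, mm along the optical axis (not along the pixel's ray), 0 where there is no reading), "fx", "fy", "cx", "cy" (pixels), "T" (4x4, takes a point from camera to world coordinates); the wrist camera has in their place "hand_eye" (4x4, takes a point from camera to tool coordinates, whose origin is the TCP and whose axes are the flange's). Camera axes: x right, y up, looking along -z (the intrinsics and any distortion apply to the point x, -y, -z); pixel columns grow to the right and rows downward; lengths in mm; the calibration is good to about 2 mm. A picture is of the moment at which its call begins: read the wrist's pose just before it.
- ticket.close_job(): hands the job in; it is judged then, once.
Trained networks look in a picture, given as the dict that the camera call returned (one of the last four; its "shot" number tells which), for a name from the list of things; names that differ only in an ending like _2 or _b are one class to them, and where a whole thing is asked for, a point or a joint stands for the part that bears it (a point fixed in the world has none). Each returns a list of dicts, best first, with "conf" (0 to 1); they miss things now and then, are a little off and sometimes report something else, mostly with a low value. They report only what shows in the picture. A call takes as long as a camera call. They do not tell look-alikes from the thing itself.
- models.look_for(picture, name): "bbox" ([centre column, centre row, width, height] in pixels, round what is visible of it).
- models.landmark_of(picture, name): "location" ([column, row] in pixels: a listed point, or the origin of a listed thing).
The state is a dict: "t": time; "qpos": joint angles; "qvel": joint speeds; "joint_torque": joint torques, N m; "ee_pos": TCP position; "orientation": TCP orientation; "ft_force": force on the tool from outside, world axes, zero at the start; "moment": the same for the moment, N m; "width": finger opening in mm; "grasp_force": force on a finger pad.
Only numpy, scipy, OpenCV 4.12 (cv2) and the standard library are available. Lean on these libraries where they do the work, as an engineer would, in place of code of your own. Each camera call takes 0.05 s, during which the arm holds its last target. There are 200 camera calls.

TASK

In the half-covered tool tray an adjustable wrench lies beside a combination spanner, with its handle under the cover, and it is too long to lift straight out through the opening. Raise its head, draw it out diagonally from under the cover, and lift it until the whole wrench is a hand's breadth (about 10 cm) above the tray. The program finishes while holding: keep the wrench in the gripper, still and touching nothing else, and leave the spanner in the tray and the other things on the bench where they are.

Things in the scene. Friction and masses are not known exactly. Their poses are not given: they have to be found in the camera images.
- tray: Fixed grey sheet-steel tray, 250 x 164 x 52 mm, walls 2 mm, floor 3 mm. Origin: centre of its underside; x along its length, z up. A 2 mm cover (underside 50 mm up) closes x = -125 to +11 mm. Two ribs across the floor, at x = -35 and +80 mm, 8 mm wide, tops 13 mm up, carry both tools, which lie along x, heads towards +x, one at y about +37, the other -37 mm (either way round)
- tray_opening (a point): Centre of the tray's opening, level with the top edge (52 mm above the worktop); axes as the tray's. The opening is 112 mm along x (from the cover's edge to the end wall) and 160 mm along y, with walls 52 mm high round it
- wrench_grip (a point): Steel adjustable wrench, 187 mm long, jaw head 44 mm wide, 9 mm thick, 0.2 to 0.33 kg. This point: centre of its flat shank, half thickness, near its centre of mass, in the opening. Shank 18 mm wide (along the point's x), from 47 mm handlewards to 22 mm headwards of this point. -y towards the head (tip at 72 mm), +y towards the handle's end (at 116 mm), z up when lying
- wrench_head (a point): Point in the wrench's head, 4 mm from its tip, half thickness (68 mm from wrench_grip); axes as wrench_grip
- wrench_tail (a point): Point in the wrench's handle, 4 mm from its end, half thickness (112 mm from wrench_grip); under the cover at the start; axes as wrench_grip
- spanner_mid (a point): Slim steel combination spanner, 195 mm long, shank 10 mm wide and 6 mm thick, heads up to 27 mm wide; this point is the middle of its shank. y along its length. It stays in the tray
- block: Machined steel block, 40 x 60 x 28 mm, a bystander on the worktop behind the tray; origin: centre of its underside
- bearing: Ball bearing, 47 mm across, 14 mm high, a bystander on the worktop to the left of the tray; origin: centre of its underside
Things that resemble listed ones, but are neither listed nor needed, are in the scene too. Of the things that look like the part that bears wrench_grip, the larger one is meant. Leave any pink look-alike of the part that bears spanner_mid alone.

How it is judged:
By the outcome, as a careful person would: the job done as asked, in the order asked, and still so for the second after the job is handed in, while the arm keeps its last pose, push and grip.
It also fails if it takes over 32 s, if anything falls off the work surface, if the arm or the gripper's body presses on something with over 40 N, if the wrist force passes 120 N, or if a joint passes its speed limit or range.

## Working session

There is one attempt and no reset: what is moved stays moved. The work goes in short steps, Python scripts to look and compute and a tool call to move; the robot and the scene stay as the last step left them, time stands still between calls to the robot, and variables do not carry over. Pictures are saved under pics/ and viewed, at most 10 in all, crops included, and the job is handed in when it is done.

Besides the shell and the picture viewer there is one more tool, called after "Request:" as name([rows], argument=value, ...), one row to a line, values as JSON. play_rows: Moves the arm, as the interface text tells. Its arguments: {"type":"object","properties":{"dp":{"type":"array"},"yaw":{"type":"array"},"gripper":{"type":"number"}},"required":["dp","yaw"]}

```bash
mkdir -p pics; cat > h.py <<'E'
import numpy as np, cv2
from scipy.spatial.transform import Rotation as R
from workcell import ctrl, viewer, ticket, models
def shot(n):
    o=ctrl.get_obs(); p=viewer.get_image(n)
    if 'T' in p: T=np.array(p['T'])
    else:
        W=np.eye(4);W[:3,:3]=R.from_rotvec(o['orientation']).as_matrix();W[:3,3]=o['ee_pos'];T=W@np.array(p['hand_eye'])
    return p,T
def px(p,T,c,r,z=None):
    d=np.array([(c-p['cx'])/p['fx'],-(r-p['cy'])/p['fy'],-1.])
    if z is None:
        rz=p['range_z'][int(round(r)),int(round(c))]; return (T@np.r_[d*rz,1])[:3]
    w=T[:3,:3]@d; return T[:3,3]+w*(z-T[2,3])/w[2]
def save(p,n): cv2.imwrite('pics/'+n,p['pixels'][:,:,::-1])
NAMES=['tray','tray_opening','wrench_grip','wrench_head','wrench_tail','spanner_mid','block','bearing']
E
python3 - <<'E'
from h import *
o=ctrl.get_obs();print({k:np.round(v,3) for k,v in o.items()})
for n in('top','side'):
    p,T=shot(n);save(p,n+'1.png');print(n,[k for k in p if k not in('pixels','range_z')],T.round(2).tolist())
    for m in NAMES:
        for d in models.landmark_of(p,m)[:4]:
            c,r=d['location'];print(m,round(d['conf'],2),np.round([c,r]),px(p,T,c,r).round(0) if 0<=c<639 and 0<=r<399 else '')
E
```

```text
{'t': np.float64(0.0), 'qpos': array([ 1.111,  0.424,  1.631, -0.   ,  1.089, -0.019]), 'qvel': array([-0.001, -0.001, -0.001,  0.001,  0.002, -0.002]), 'joint_torque': array([-1.0000e-03, -5.4462e+01, -2.7367e+01,  6.4000e-02,  2.3000e-02,
       -0.0000e+00]), 'ee_pos': array([266.389, 564.774, 221.899]), 'orientation': array([-6.870e-01, -3.065e+00,  2.000e-03]), 'ft_force': array([ 0.268, -0.074,  0.255]), 'moment': array([-0.02 , -0.021,  0.012]), 'grasp_force': np.float64(0.0), 'width': np.float64(87.65)}
top ['fx', 'fy', 'cx', 'cy', 'T', 'shot'] [[0.02, 0.98, -0.19, 314.06], [-1.0, 0.03, 0.01, 303.07], [0.01, 0.19, 0.98, 1680.34], [0.0, 0.0, 0.0, 1.0]]
tray 0.72 [369. 233.] [541. 136.  49.]
tray_opening 0.58 [366. 214.] [612. 141.   4.]
wrench_grip 0.77 [307. 254.] [472. 336.   8.]
wrench_grip 0.5 [380. 217.] [601.  96.  17.]
wrench_grip 0.34 [401. 158.] [805.  25.  11.]
wrench_head 0.77 [322. 250.] [487. 287.  15.]
wrench_head 0.72 [373. 199.] [663. 118.   2.]
wrench_tail 0.79 [285. 259.] [457. 406.   2.]
spanner_mid 0.51 [359. 232.] [544. 168.  55.]
spanner_mid 0.48 [213. 247.] [490. 644.   2.]
block 0.48 [402. 158.] [806.  23.  20.]
bearing 0.45 [276. 224.] [571. 442.   5.]
side ['fx', 'fy', 'cx', 'cy', 'T', 'shot'] [[1.0, 0.03, -0.06, 557.81], [-0.06, 0.7, -0.72, -410.09], [0.02, 0.72, 0.7, 789.97], [0.0, 0.0, 0.0, 1.0]]
tray 0.97 [295. 271.] [544. 102.  55.]
tray 0.49 [301. 183.] [565. 432.  15.]
tray_opening 0.6 [320. 254.] [605. 187.   3.]
wrench_grip 0.85 [318. 278.] [596. 102.  26.]
wrench_grip 0.81 [268. 213.] [472. 326.   8.]
wrench_head 0.69 [344. 269.] [658. 137.   5.]
wrench_head 0.66 [273. 223.] [486. 290.   7.]
wrench_tail 0.81 [260. 194.] [449. 398.   9.]
spanner_mid 0.64 [275. 141.] [483. 644.  11.]
spanner_mid 0.63 [294. 256.] [543. 145.  54.]
block 0.87 [421. 314.] [807.  -1.  29.]
bearing 0.77 [302. 184.] [566. 429.  13.]
```

```bash
python3 - <<'E'
import cv2,numpy as np
a=cv2.imread('pics/top1.png')[140:290,260:440];b=cv2.imread('pics/side1.png')[170:330,230:440]
a=cv2.resize(a,(480,400),interpolation=2);b=cv2.resize(b,(525,400),interpolation=2)
cv2.imwrite('pics/c1.png',cv2.resize(np.hstack([a,b]),(800,318)))
E
```

```text
(no output)
```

View pics/c1.png

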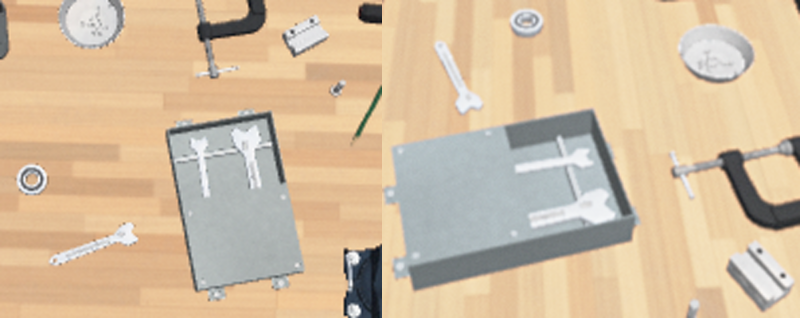

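The crop shows the tray with its opening at the far end (+x). The large-head wrench is on the robot's right (crop 247,150) and the slim spanner on its left (crop 200,160). A decoy wrench lies outside the tray. I'll go above the opening.

Request:
play_rows([
  [20,-28,8],
  [20,-28,8],
  [20,-28,8],
  [20,-28,8],
  [20,-28,8],
  [20,-28,8],
  [20,-28,8],
  [20,-28,8],
], yaw=[2.5,2.5,2.5,2.5,2.5,2.5,2.5,2.5], gripper=0.5)

```text
t: 1.57
ee_pos: [427.3, 339.8, 287.3]
orientation: [0.14, 3.138, 0.0]
ft_force: [0.5, -1.0, -0.2]
width: 44.1
grasp_force: 0.0
```

Request:
play_rows([
  [20,-28,4],
  [20,-28,4],
  [20,-28,0],
  [20,-28,0],
  [20,-28,0],
  [20,-28,0],
  [20,-28,0],
  [20,-28,0],
], yaw=[2.5,2.5,2.5,2.5,2.5,2.5,2.5,2.5])

```text
t: 2.23
ee_pos: [587.4, 115.7, 294.8]
orientation: [-0.406, 3.115, 0.0]
ft_force: [0.5, 0.2, 0.1]
width: 44.0
grasp_force: 0.0
```

```bash
python3 - <<'E'
from h import *
p,T=shot('wrist');save(p,'w1.png');o=ctrl.get_obs();print(o['ee_pos'].round(1),o['orientation'].round(3),o['width'],T.round(2).tolist())
for m in NAMES:
    for d in models.landmark_of(p,m)[:3]:
        c,r=d['location'];print(m,round(d['conf'],2),np.round([c,r]),px(p,T,c,r).round(0), px(p,T,c,r,17.5).round(1))
E
```

```text
[590.6 111.4 294.9] [-0.407  3.113 -0.004] 44.259830390575004 [[-0.26, -0.94, -0.23, 524.45], [0.97, -0.25, -0.06, 98.49], [0.0, -0.24, 0.97, 456.59], [0.0, 0.0, 0.0, 1.0]]
tray 0.81 [334. 138.] [536. 125.  51.] [536.8 126.8  17.5]
tray 0.73 [312. 170.] [591. 107.  22.] [591.9 107.2  17.5]
tray_opening 0.58 [336. 190.] [614. 151.  11.] [612.4 150.1  17.5]
tray_opening 0.22 [335. 138.] [537. 125.  54.] [537.7 127.6  17.5]
wrench_grip 0.88 [307. 166.] [587.  99.  22.] [587.9  98.5  17.5]
wrench_grip 0.79 [474. 130.] [472. 328.   6.] [473.7 322.6  17.5]
wrench_head 0.85 [441. 130.] [485. 282.  -0.] [486.8 274.9  17.5]
wrench_head 0.8 [306. 210.] [660. 114.   3.] [656.  113.5  17.5]
wrench_tail 0.59 [531. 121.] [438. 405.   6.] [440.4 397.1  17.5]
spanner_mid 0.76 [364. 146.] [536. 167.  50.] [536.8 172.   17.5]
bearing 0.76 [518. 204.] [562. 433.  14.] [561.3 430.6  17.5]
```

View pics/w1.png

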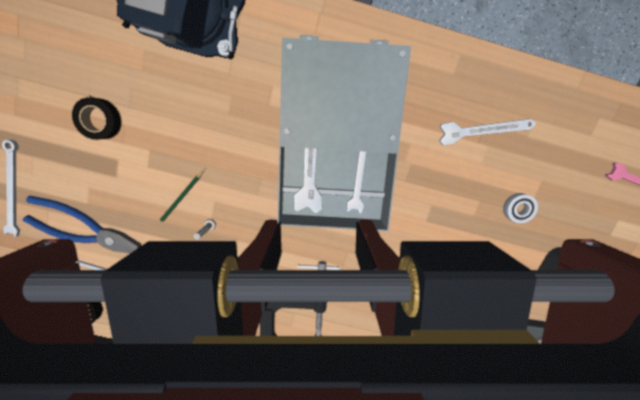

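The wrist picture shows the wrench head at about (308,205), with its shank running up to the cover edge at (310,148). The spanner is at (358,185), and the tool is nearly aligned with the wrench. Next I'll refine its axis from the depth image.

```bash
python3 - <<'E'
from h import *
p,T=shot('wrist');r,c=np.mgrid[0:225,270:420];r=r.ravel();c=c.ravel();z=p['range_z'][r,c]
ok=z>0;r,c,z=r[ok],c[ok],z[ok]
P=np.c_[(c-p['cx'])/p['fx']*z,-(r-p['cy'])/p['fy']*z,-z]@T[:3,:3].T+T[:3,3]
cov=P[(P[:,2]>44)&(P[:,2]<60)]
rect=cv2.minAreaRect(cov[:,:2].astype(np.float32));print('cover',rect,cov[:,2].mean(), cv2.boxPoints(rect))
w=P[(P[:,2]>16)&(P[:,2]<30)];q=np.c_[w[:,0]-588,w[:,1]-98]
w=w[np.abs(q@[-.22,.976])<30];print(len(w),np.median(w[:,2]))
a=np.deg2rad(13);u=np.array([np.cos(a),np.sin(a)]);v=np.array([-u[1],u[0]]);s=(w[:,:2]-[588,98])@u;t=(w[:,:2]-[588,98])@v
for k in range(-30,85,6):
    m=(s>=k)&(s<k+6)
    if m.any():print(k,m.sum(),t[m].min().round(1),t[m].max().round(1),np.median(w[m,2]).round(1))
E
```

```text
cover ((538.5880737304688, 132.5710906982422), (248.65231323242188, 164.40032958984375), 11.52116870880127) 51.84584500198872 [[400.34912  188.28334 ]
 [433.1848    27.195517]
 [676.827     76.85884 ]
 [643.99133  237.94667 ]]
1108 21.847228569243697
-30 23 -3.4 13.1 21.9
-24 51 -3.2 13.2 22.0
-18 50 -3.1 13.4 21.8
-12 44 -3.0 13.4 22.2
-6 45 -2.8 12.2 21.7
0 41 -2.8 12.4 21.9
6 44 -2.7 12.6 22.0
12 39 -2.5 11.2 21.8
18 41 -3.9 11.3 21.5
24 45 -3.8 13.0 21.7
30 61 -8.2 16.2 21.6
36 81 -14.4 19.5 22.0
42 102 -17.2 22.8 22.0
48 98 -17.2 23.0 21.9
54 105 -17.3 23.1 21.7
60 91 -17.1 23.3 21.7
66 38 -17.0 23.4 21.8
72 1 14.2 14.2 20.6
78 108 -29.5 28.7 24.0
```

Request:
play_rows([
  [6,-6,-30],
  [0,0,-35],
  [0,0,-35],
  [0,0,-35],
  [0,0,-35],
  [0,0,-25],
  [0,0,0],
  [0,0,0],
], yaw=[-2.6,0,0,0,0,0,0,0], gripper=0.62)

```text
t: 3.4
ee_pos: [591.7, 111.7, 98.9]
orientation: [0.333, -3.121, 0.0]
ft_force: [0.3, -0.2, 0.3]
width: 33.5
grasp_force: 0.0
```

```bash
python3 - <<'E'
from h import *
p,T=shot('wrist');save(p,'w2.png');o=ctrl.get_obs();print(o['ee_pos'].round(1),o['orientation'].round(3),o['width'])
M=R.from_rotvec(o['orientation']).as_matrix();print('closing angle',np.rad2deg(np.arctan2(M[1,1],M[0,1])))
for m in NAMES[2:4]:
    for d in models.landmark_of(p,m)[:3]:
        c,r=d['location'];print(m,round(d['conf'],2),np.round([c,r]),px(p,T,c,r,17.5).round(1))
r,c=np.mgrid[0:400,0:640];r=r.ravel();c=c.ravel();z=p['range_z'][r,c]
P=np.c_[(c-p['cx'])/p['fx']*z,-(r-p['cy'])/p['fy']*z,-z]@T[:3,:3].T+T[:3,3]
w=P[(P[:,2]>19)&(P[:,2]<25)&(z>0)]
a=np.deg2rad(12.3);u=np.array([np.cos(a),np.sin(a)]);v=np.array([-u[1],u[0]]);g=o['ee_pos'][:2];s=(w[:,:2]-g)@u;t=(w[:,:2]-g)@v
for k in range(-40,85,6):
    m=(s>=k)&(s<k+6)&(abs(t)<32)
    if m.any():print(k,m.sum(),t[m].min().round(1),t[m].max().round(1))
E
```

```text
[593.1 111.8 100.5] [-0.333  3.123  0.   ] 33.17088763224806
closing angle 102.18103719931769
wrench_grip 0.86 [310. 198.] [589.7 103.4  17.5]
wrench_grip 0.56 [603. 122.] [477.4 322.5  17.5]
wrench_head 0.92 [538. 125.] [490.9 271.8  17.5]
wrench_head 0.9 [308. 269.] [654.9 115.9  17.5]
-34 126 -16.0 0.5
-28 149 -16.2 0.5
-22 145 -16.3 0.5
-16 140 -16.3 -0.3
-10 136 -16.4 -0.3
-4 134 -16.6 -0.3
2 130 -15.8 -0.4
8 119 -15.9 -0.4
14 130 -16.0 -0.4
20 145 -18.8 3.1
26 224 -24.3 6.6
32 245 -24.2 10.2
38 253 -24.4 11.1
44 259 -25.5 12.0
50 261 -26.5 12.1
56 123 -27.5 12.1
```

View pics/w2.png

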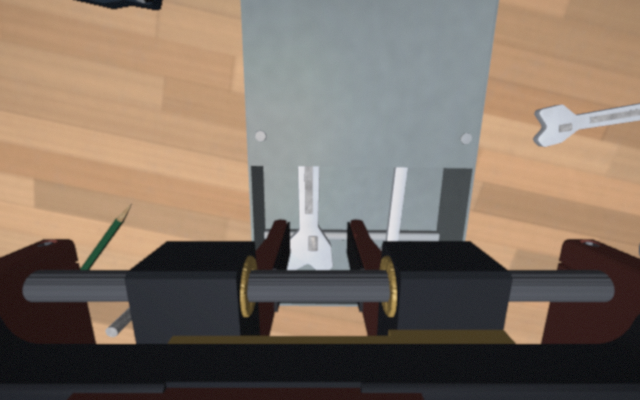

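The picture shows the fingers about 8 mm left of the wrench's axis, so I'll shift right and slightly headwards, then descend.

Request:
play_rows([
  [6.5,-7,0],
  [0,0,0],
  [0,0,-20],
  [0,0,-20],
  [0,0,-20],
  [0,0,-20],
  [0,0,-10],
  [0,0,0],
], yaw=[0,0,0,0,0,0,0,0])

```text
t: 4.22
ee_pos: [598.2, 103.8, 8.2]
orientation: [0.331, -3.121, 0.0]
ft_force: [-0.4, 0.6, -0.5]
width: 33.4
grasp_force: 0.0
```

Request:
play_rows([
  [0,0,0],
  [0,0,0],
  [0,0,0],
  [0,0,0],
  [0,0,0],
  [0,0,0],
], yaw=[0,0,0,0,0,0], gripper=1)

```text
t: 4.72
ee_pos: [600.2, 104.4, 11.0]
orientation: [-0.332, 3.122, 0.0]
ft_force: [-0.6, 0.3, 7.1]
width: 17.9
grasp_force: 30.0
```

Request:
play_rows([
  [0,0,8],
  [0,0,8],
  [0,0,6],
  [0,0,3],
  [0,0,3],
  [0,0,0],
], yaw=[0,0,0,0,0,0])

```text
t: 5.22
ee_pos: [599.4, 104.3, 38.4]
orientation: [-0.332, 3.123, 0.0]
ft_force: [-0.3, 0.3, -2.3]
width: 18.3
grasp_force: 30.0
```

Request:
play_rows([
  [0,0,3],
  [0,0,3],
  [0,0,2],
  [0,0,0],
], yaw=[0,0,0,0])

```text
t: 5.55
ee_pos: [598.4, 104.2, 45.4]
orientation: [0.332, -3.123, 0.0]
ft_force: [-1.3, -0.0, -7.4]
width: 18.2
grasp_force: 30.0
```

```bash
python3 - <<'E'
from h import *
p,T=shot('side');save(p,'s2.png');o=ctrl.get_obs();print(o['ee_pos'].round(1),o['ft_force'].round(1),o['moment'].round(2),o['width'])
cv2.imwrite('pics/s2c.png',cv2.resize(p['pixels'][190:350,220:440,::-1],(770,560),interpolation=2))
E
```

```text
[598.4 104.2  45.3] [-1.2  0.6 -6.3] [ 0.16  0.03 -0.04] 17.788560722591676
```

View pics/s2c.png

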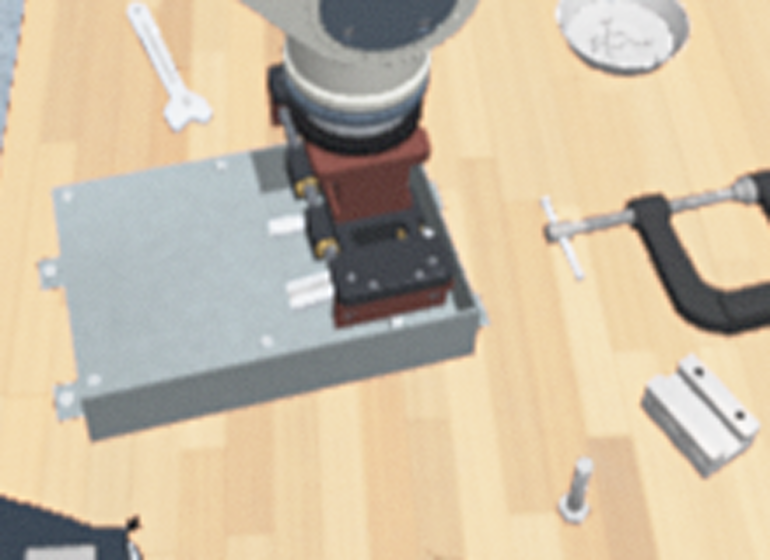

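The side view shows the handle up against the cover edge and pivoting in the grip (about 5 N). I'll keep tilting it.

Request:
play_rows([
  [0,0,2.5],
  [0,0,2.5],
  [0,0,2.5],
  [0,0,2.5],
  [0,0,2],
  [0,0,0],
], yaw=[0,0,0,0,0,0])

```text
t: 6.1
ee_pos: [599.7, 104.3, 58.3]
orientation: [-0.332, 3.123, -0.0]
ft_force: [-0.9, 0.5, -6.3]
width: 18.0
grasp_force: 30.0
```

```bash
cat > tilt.py <<'E'
from h import *
import sys
p,T=shot('wrist');o=ctrl.get_obs();print(o['t'],o['ee_pos'].round(1),o['ft_force'].round(1),o['moment'].round(2),o['width'].round(1))
r,c=np.mgrid[0:400,0:640];r=r.ravel();c=c.ravel();z=p['range_z'][r,c]
P=np.c_[(c-p['cx'])/p['fx']*z,-(r-p['cy'])/p['fy']*z,-z]@T[:3,:3].T+T[:3,3]
a=np.deg2rad(12.3);u=np.array([np.cos(a),np.sin(a)]);v=np.array([-u[1],u[0]]);g=o['ee_pos'];s=(P[:,:2]-g[:2])@u;t=(P[:,:2]-g[:2])@v
for k in list(range(-125,-10,10))+list(range(10,80,10)):
    m=(s>=k)&(s<k+10)&(abs(t)<6)&(z>0)
    if m.any():print(k+5,m.sum(),np.percentile(P[m,2],[10,50,90]).round(1))
if len(sys.argv)>1: save(p,sys.argv[1])
E
python3 tilt.py w3.png
```

```text
Traceback (most recent call last):
  File "tilt.py", line 3, in <module>
    p,T=shot('wrist');o=ctrl.get_obs();print(o['t'],o['ee_pos'].round(1),o['ft_force'].round(1),o['moment'].round(2),o['width'].round(1))
                                                                                                                     ^^^^^^^^^^^^^^^^
AttributeError: 'float' object has no attribute 'round'
```

```bash
sed -i "s/o\['width'\].round(1)/o['width']/" tilt.py; python3 tilt.py w3.png
```

```text
6.2 [599.7 104.3  58.1] [ 0.1 -0.1 -5.5] [ 0.06 -0.07 -0.04] 17.467348262589308
-120 514 [50.8 51.8 52.7]
-110 482 [50.9 51.8 52.7]
-100 444 [50.9 51.8 52.7]
-90 430 [51.  51.8 52.7]
-80 421 [50.9 51.8 52.6]
-70 412 [51.1 51.9 52.6]
-60 385 [51.  51.9 52.7]
-50 377 [50.9 51.8 52.6]
-40 359 [50.7 52.  53.1]
-30 1507 [ 54.8 153.8 156. ]
-20 3469 [ 61.4 173.1 177.9]
-10 408 [61.9 63.7 65.6]
15 122 [71.5 72.3 73.2]
25 86 [79.7 80.7 81.7]
35 442 [80.9 82.3 84. ]
45 221 [84.2 85.2 86.2]
```

View pics/w3.png

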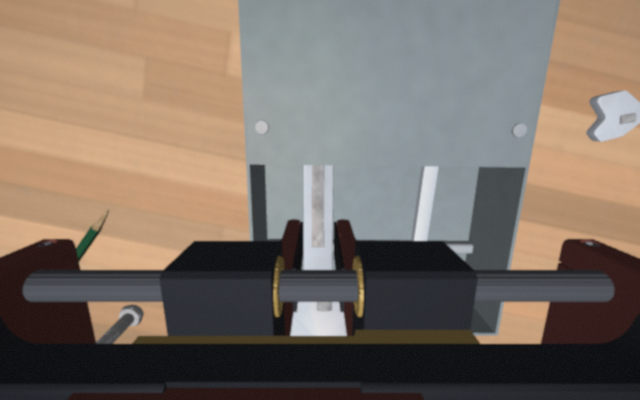

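The wrench is tilted about 22° (shank at 318,200, free of its neighbours, head well above the wall). Now I'll draw it out along its own axis.

Request:
play_rows([
  [6,1.3,2],
  [10,2.1,3.8],
  [10,2.1,3.8],
  [10,2.1,3.8],
  [10,2.1,3.8],
  [0,0,0],
], yaw=[0,0,0,0,0,0])

```text
t: 6.7
ee_pos: [649.6, 114.8, 77.2]
orientation: [-0.332, 3.117, 0.001]
ft_force: [0.1, -0.3, -2.1]
width: 18.3
grasp_force: 30.0
```

```bash
python3 tilt.py
```

```text
6.75 [647.8 114.4  76.3] [-0.1 -0.  -1.1] [ 0.04  0.02 -0.01] 17.829178107445895
-120 404 [50.9 51.8 52.7]
-110 375 [51.1 51.8 52.8]
-100 367 [51.  51.8 52.7]
-90 364 [48.7 50.4 52.3]
-80 333 [51.5 53.4 55. ]
-70 345 [55.8 57.5 59.3]
-60 338 [59.8 61.6 63.2]
-50 363 [63.8 65.5 67.3]
-40 375 [67.9 69.7 71.5]
-30 1242 [ 72.9 171.8 174.3]
-20 3739 [ 80.3 191.3 196.7]
-10 398 [80.1 81.9 83.8]
15 188 [89.9 90.9 92.1]
25 9 [ 99.6 100.  100.2]
35 434 [ 99.  100.7 102.2]
45 302 [102.4 103.6 104.9]
```

Request:
play_rows([
  [10,2.1,3.8],
  [10,2.1,3.8],
  [10,2.1,3.8],
  [10,2.1,3.8],
  [6,1.3,3],
  [0,0,0],
], yaw=[0,0,0,0,0,0])

```text
t: 7.25
ee_pos: [692.6, 123.9, 93.9]
orientation: [-0.332, 3.122, 0.0]
ft_force: [-0.6, 0.8, -2.4]
width: 18.0
grasp_force: 30.0
```

```bash
python3 tilt.py w4.png
```

```text
7.3 [691.5 123.7  93.3] [-0.9  1.3 -1.7] [ 0.05 -0.04 -0.03] 17.735733336171272
-120 67 [ 2.3 55.2 56.7]
-110 319 [52.1 57.1 59.1]
-100 284 [61.  62.7 64.2]
-90 330 [64.6 66.5 68.5]
-80 340 [68.9 70.8 72.5]
-70 340 [73.1 74.8 76.6]
-60 352 [77.1 78.7 80.8]
-50 346 [81.  82.9 84.7]
-40 383 [85.1 86.9 88.7]
-30 1290 [ 90.2 188.8 191.3]
-20 3691 [ 96.9 208.3 213.6]
-10 399 [ 97.2  99.1 100.9]
15 169 [106.6 107.7 108.6]
25 26 [115.6 116.4 117.1]
35 440 [115.7 117.3 118.9]
45 275 [119.1 120.4 121.4]
```

View pics/w4.png

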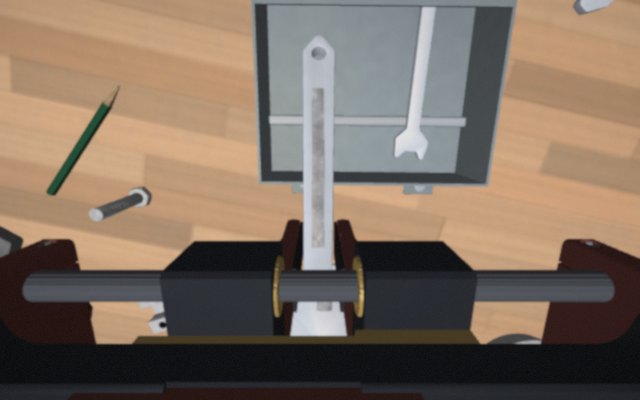

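The wrist picture shows the handle's end (318,45) fully clear of the cover, with the spanner still on its rib (410,140). Now I'll lift, then bring the wrench back over the tray.

Request:
play_rows([
  [0,0,8],
  [0,0,18],
  [0,0,22],
  [0,0,22],
  [0,0,22],
  [0,0,15],
  [0,0,8],
  [0,0,0],
], yaw=[0,0,0,0,0,0,0,0])

```text
t: 7.97
ee_pos: [691.7, 123.7, 210.5]
orientation: [-0.332, 3.121, 0.0]
ft_force: [0.5, 0.0, -2.4]
width: 18.0
grasp_force: 30.0
```

Request:
play_rows([
  [-6,-1.3,0],
  [-12,-2.6,0],
  [-12,-2.6,0],
  [-12,-2.6,0],
  [-12,-2.6,0],
  [-6,-1.3,0],
  [0,0,0],
  [0,0,0],
], yaw=[0,0,0,0,0,0,0,0])

```text
t: 8.63
ee_pos: [630.7, 110.6, 207.4]
orientation: [0.332, -3.123, 0.0]
ft_force: [0.4, -0.1, -0.9]
width: 18.3
grasp_force: 30.0
```

Request:
play_rows([
  [0,0,0],
  [0,0,0],
  [0,0,0],
  [0,0,0],
  [0,0,0],
  [0,0,0],
], yaw=[0,0,0,0,0,0])

```text
t: 9.13
ee_pos: [631.2, 110.7, 208.0]
orientation: [0.332, -3.124, 0.0]
ft_force: [0.3, -0.0, -2.2]
width: 17.9
grasp_force: 30.0
```

```bash
python3 tilt.py; python3 - <<'E'
from h import *
p,T=shot('side');cv2.imwrite('pics/s3c.png',cv2.resize(p['pixels'][150:350,180:440,::-1],(780,600),interpolation=2))
E
```

```text
9.1833 [631.2 110.7 208. ] [-0.5 -0.7 -2. ] [ 0.05 -0.01 -0.03] 17.6853624156774
-120 69 [169.4 170.4 171.6]
-110 290 [167.1 171.6 173.9]
-100 302 [175.7 177.3 178.9]
-90 336 [179.5 181.2 183.1]
-80 335 [183.8 185.6 187.4]
-70 339 [187.7 189.5 191.1]
-60 352 [191.6 193.5 195.3]
-50 349 [195.8 197.4 199.1]
-40 379 [199.6 201.5 203.5]
-30 1454 [205.1 303.5 305.7]
-20 3505 [211.3 322.8 327.7]
-10 399 [211.9 213.5 215.4]
15 124 [221.1 221.9 222.9]
25 79 [229.  230.2 231.4]
35 440 [230.2 231.7 233.4]
45 228 [233.4 234.5 235.6]
```

View pics/s3c.png

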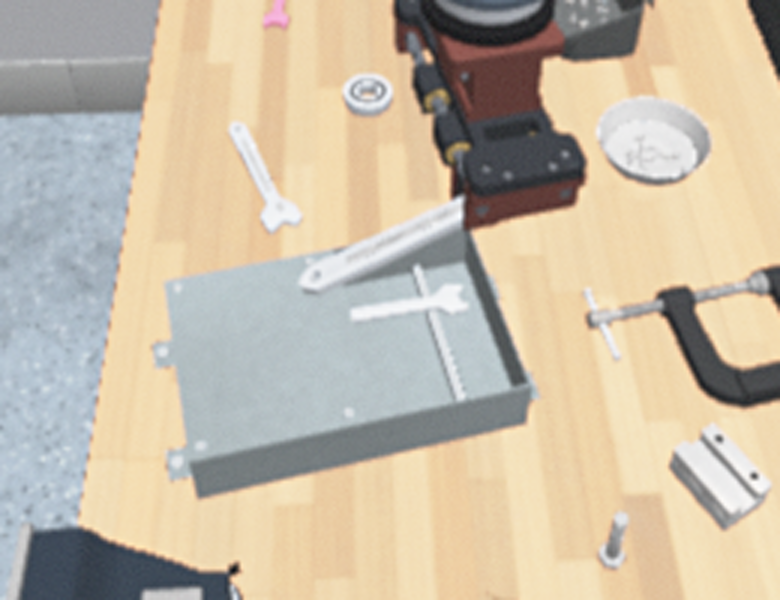

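The side view shows the wrench held in the air above the tray, with its tail at (315,280). The spanner is in the tray (410,305) and the bystanders haven't moved. The lowest point is about 108 mm above the rim and steady, so I'm handing in.

```bash
python3 -c "
from h import *
print(ticket.close_job())"
```

```text
the job is handed in; nothing more can be done
None
```

The wrench is out from under the cover and held still, its lowest point about 108 mm above the tray rim. The spanner is still in the tray, the bystanders look undisturbed, and the job was handed in at about 9 s; no verdict was returned.

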